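# Unhook the brush-head rack and set it on the turntable

## Task

The white brush-head rack hangs on two hidden studs on the sloping wooden stand: slide it along its keyhole slots, towards its end with the single post, until you feel the studs reach the wide ends, then lift it free without straining the studs. Set it down flat, not dropped, inside the outlined bay on the turntable, square to the outline and either way round. The turntable turns freely: do not spin it, and do not knock over or shift the jar on it, the white tumbler or the yellow bottle.

Things in the scene. Friction and masses are not known exactly. Their poses are not given: they have to be found in the camera images.
- rack: White plate 80 (x, up the slope) by 160 (y) by 18 mm (z). Origin: centre of underside. Three posts 14 mm thick, up to z 60 mm: two at the +y end (x +-24, y 62 mm), a single one at the -y end (y -62 mm). Two blind keyhole slots along y, 80 mm apart, under it, each hold a headed stud (head 20, neck 8 mm). 0.2 to 0.4 kg. It stays where it is left on the slope.
- rack_push (a point): Middle of the rack's flat +y end face (the two-post end), 10 mm above its underside; turns with the rack. To free the rack, move it along its own -y by 14 to 28 mm, a different amount each time (the studs' place is not shown), to a hard stop. There, and up to 6 mm before it, it lifts straight off along its z; anywhere else the stud heads hold it after 1.5 mm of lift. Sideways play about 3 mm.
- rack_grip (a point): Middle of the rack's upright grip fin, on the plate's centre, 40 mm above the underside; turns with the rack. The fin is 12 mm thick (x), 60 mm long (y), and stands from z 18 to 60 mm above the rack's underside.
- stand: Fixed stand: wooden slab 150 mm (up the slope) by 250 mm (its y) on a steel foot. Its axes are level: origin at table height under the middle of the face, x level towards the uphill side, y along the face and the slots, z up. The face rises towards +x at 35 degrees (0.61 rad); its middle is 64 mm up, lower edge 21 mm, upper edge 107 mm. Two studs on the face, 80 mm apart along y, under the rack.
- bay (a point): Centre of the outlined bay on the turntable's top, 26 mm above the table, 55 mm out from its axis; turns with it. Outline (flat black lines) 96 (x) by 176 (y) mm; x points out from the axis, z up. The rack goes here underside down, its y along the bay's y, either way round. Turntable: wooden disc, 300 mm across, 12 mm thick on a low foot, on a nearly frictionless pivot.
- rim_mark (a point): End of the short black line near the turntable's rim, on its top, 140 mm from the axis (85 mm beyond the bay's centre along the bay's x).
- jar: Loose glass jar with steel lid, 52 mm across, 60 mm tall, standing on the turntable across from the bay. Origin: centre of its underside.
- tumbler: Loose white tumbler, 68 mm across, 100 mm tall, standing near the robot. Origin: centre of its underside.
- shampoo: Loose yellow bottle, 60 mm across, 170 mm tall, at the back. Origin: centre of its underside.
Things that resemble listed ones, but are neither listed nor needed, are in the scene too. Leave any pink look-alike of the rack alone.

How it is judged:
On the way:
1. the rack is lifted free of the stand (distance between rack and stand above 0.13 m and contact force between rack and stand below 0.1 N), for 0.2 s.
At the end, for the whole second after the job is handed in: The rack lies flat, underside down and at rest on the turntable, its centre within 15 mm of the bay's centre and its length within 8 degrees of the bay's; the turntable stands within about 10 degrees of where it was; the rack is released (horizontal distance between rack and bay below 0.015 m and angle between the y axis of rack and the y axis of bay, either way round below 0.14 rad and angle between rack's own z axis and vertical below 0.06 rad and z of rack in the frame of bay between -0.004 and 0.004 m and linear speed of rack below 0.02 m/s and distance of rim_mark from where it was at the start of the episode below 0.025 m); the robot touches nothing.
It fails at once if the studs are strained: more than 60 N between the rack and the stand (contact force between rack and stand above 60 N).
It fails at once if the turntable is spun: its rim mark more than 35 mm from its start (about 14 degrees) (distance of rim_mark from where it was at the start of the episode above 0.035 m).
It fails at once if the rack is dropped: let fall from more than 20 mm above the turntable (contact force between rack and anything else below 0.05 N and z of rack in the frame of bay above 0.02 m and horizontal distance between rack and bay below 0.15 m).
It fails at once if the jar, the tumbler or the yellow bottle is knocked over or shifted by more than 40 mm (distance of any of jar, tumbler, shampoo from where it was at the start of the episode above 0.04 m or angle between any of jar, tumbler, shampoo's own z axis and vertical above 0.5 rad).
It also fails if it takes over 64 s, if anything falls off the work surface, if the arm or the gripper's body presses on something with over 40 N, if the wrist force passes 120 N, or if a joint passes its speed limit or range.

## Robot

A 7-joint arm with a two-finger parallel gripper is mounted at the origin on the work surface. World frame = base frame: x ahead of the robot, y to its left, z up, the work surface at z = 0. Lengths are in m, angles in rad, forces in N, time in s.
With the tool pointing down it reaches from about 0.425 to 0.875 m from the base axis. Payload 4.7 kg.
Tool frame: the origin (TCP) lies at the very end of the fingers, on their centre line; the grasp point (between the pads) lies 19 mm behind it; z points along the fingers, y is the line along which they close (so a half turn about z gives the same grasp; the last joint's range is limited). The gripper opens to 87 mm and grips with 3 to 60 N. Pads are 19 mm wide; open, the fingers measure 117 mm over their backs; the gripper's body (75 mm by 190 mm) begins 51 mm behind the grasp point.
Start: joints at [1.332, 0.321, -0.07, 1.45, 0.023, 1.371, -0.057], TCP at [0.163, -0.629, 0.223] pointing down, gripper open.
Joint ranges: [-2.86, 2.86], [-0.3, 2.09], [-1.38, 1.24], [0.06, 2.45], [-1.56, 4.7], [0.09, 2.05], [-2.69, 2.69]. Speed limits (rad/s): [2.57, 2.57, 3.14, 3.14, 3.14, 3.14, 3.14].

## Interface

Orientations are given as a rotation vector (axis times angle).
In Python, from bench import ctrl, vision gives the robot as it stands.
- The arm moves only by the tool jog_arm, never from a script. Its argument "increments" is a list of rows, each an object of numbers: "tx", "ty", "tz": the shift along the tool's x, y, z in mm; "wx", "wy", "wz": the turn, a rotation vector about the tool's x, y, z in rad; "gripper": the opening, from 0 (shut) to 1 (fully open). In form: [{"tx": .., "ty": .., "tz": .., "wx": .., "wy": .., "wz": .., "gripper": ..}, ...]. A call has exactly 5 rows; each row is the pose to reach, as a shift and turn from the pose commanded when the call began, along the tool's axes at that moment; what a row does not reach only later rows make up. A row lasts 1/12 s, in which the tool goes at most 41.7 mm and 7.16 degrees, less where a joint would pass 70% of its speed; a pose out of reach is approached as far as the arm can. A call with a gripper value outside its range is refused whole. The fingers move at their own pace and stop on an object; "grip_force" is the grip in N (left out, the last holds). Time passes only in rows, so rows that repeat a pose let the fingers close, or fill a call up. It gives the time, the measured TCP pose, the force, the opening and the grip force at its end, in the units of the state.
- ctrl.get_state(): the state, without advancing time (a new reading comes with each control period).
- vision.get_image(name): name is "scene" or "top" or "wrist"; returns a dict with "color" (384x512x3 uint8, blue, green, red), "fx", "fy", "cx", "cy" (pixels), "extrinsics" (4x4, takes a point from world to camera coordinates). Camera axes: x right, y down, z forward; pixel columns grow to the right and rows downward; lengths in m; the calibration is good to about 2 mm. A picture is of the moment at which its call begins. There is no depth.
- ctrl.close_job(): hands the job in; it is judged then, once.
Trained networks look in the newest picture that a camera, given by its name, has taken for a name from the list of things; names that differ only in an ending like _2 or _b are one class to them, and where a whole thing is asked for, a point or a joint stands for the part that bears it (a point fixed in the world has none). Each returns a list of dicts, best first, with "conf" (0 to 1); they miss things now and then, are a little off and sometimes report something else, mostly with a low value. They report only what shows in the picture. A call takes as long as a camera call. They do not tell look-alikes from the thing itself.
- vision.spot_in(camera, thing): "bbox" ([left, top, right, bottom] in pixels, round what is visible of it).
The state is a dict: "time": time; "joint_positions": joint angles; "qd": joint speeds; "joint_torque": joint torques, N m; "position": TCP position; "tool_rot": TCP orientation; "ft_force": force on the tool from outside, world axes, zero at the start; "torque": the same for the moment, N m; "grip_width": opening from 0.0 (shut) to 1.0 (fully open); "grip_force": force on a finger pad.
Only numpy, scipy, OpenCV 4.12 (cv2) and the standard library are available. Lean on these libraries where they do the work, as an engineer would, in place of code of your own. Each camera call takes 0.05 s, during which the arm holds its last target. There are 200 camera calls.

## Working session

There is one attempt and no reset: what is moved stays moved. The work goes in short steps, Python scripts to look and compute and a tool call to move; the robot and the scene stay as the last step left them, time stands still between calls to the robot, and variables do not carry over. Pictures are saved under pics/ and viewed, at most 10 in all, crops included, and the job is handed in when it is done.

Besides the shell and the picture viewer there is one more tool, called after "Request:" as name(argument=value, ...) on one line, values as JSON. jog_arm: Moves the arm, as the interface text tells. Its arguments: {"type":"object","properties":{"increments":{"type":"array"},"grip_force":{"type":"number"}},"required":["increments"]}

```bash
ls; mkdir -p pics; python3 - <<'E'
from bench import ctrl, vision
import cv2, numpy as np
s=ctrl.get_state(); print({k:np.round(v,3).tolist() for k,v in s.items()})
ims=[]
for c in("scene","top"):
    d=vision.get_image(c); ims.append(d["color"])
    np.savez(f"{c}.npz",**d)
    print(c,d["fx"],d["fy"],d["cx"],d["cy"],np.round(d["extrinsics"],4).tolist())
    for t in("rack","stand","bay","jar","tumbler","shampoo","rim_mark","rack_grip","rack_push"):
        print(t,[(np.round(r["bbox"]).tolist(),round(r["conf"],2)) for r in vision.spot_in(c,t)[:3]])
    cv2.imwrite(f"pics/{c}0.png",cv2.resize(d["color"],(800,600)))
E
```

```text
pics
{'time': 0.0, 'joint_positions': [1.332, 0.322, -0.07, 1.452, 0.023, 1.371, -0.057], 'qd': [0.0, 0.002, -0.001, 0.001, 0.001, 0.001, 0.002], 'joint_torque': [-0.001, -49.13, -0.404, -31.254, -0.064, 0.044, 0.0], 'position': [0.162, -0.629, 0.221], 'tool_rot': [-3.115, -0.396, 0.001], 'ft_force': [0.25, 0.109, -0.732], 'torque': [-0.035, 0.02, 0.009], 'grip_force': 0.0, 'grip_width': 1.003}
scene 380.6338569442281 380.6338569442281 255.11256701054788 183.86216017917477 [[0.794, 0.6075, 0.0226, -0.4696], [0.4156, -0.5153, -0.7495, -0.1512], [-0.4436, 0.6046, -0.6616, 1.3584], [0.0, 0.0, 0.0, 1.0]]
rack [([120.0, 184.0, 153.0, 242.0], 0.8), ([153.0, 212.0, 216.0, 276.0], 0.68)]
stand [([136.0, 220.0, 236.0, 315.0], 0.78)]
bay [([136.0, 219.0, 238.0, 318.0], 0.26)]
jar [([266.0, 157.0, 284.0, 182.0], 0.84), ([155.0, 213.0, 215.0, 274.0], 0.73)]
tumbler [([182.0, 154.0, 204.0, 192.0], 0.91)]
shampoo [([316.0, 198.0, 348.0, 254.0], 0.96)]
rim_mark [([255.0, 148.0, 352.0, 214.0], 0.68)]
rack_grip [([157.0, 214.0, 217.0, 277.0], 0.89), ([122.0, 189.0, 157.0, 240.0], 0.7)]
rack_push [([120.0, 186.0, 154.0, 239.0], 0.97), ([156.0, 209.0, 214.0, 275.0], 0.95)]
top 497.0232542931955 497.0232542931955 253.98292856264135 190.4501476880181 [[-0.0022, -1.0, 0.0077, 0.0216], [-0.9857, 0.0009, -0.1685, 0.5953], [0.1684, -0.008, -0.9857, 1.3339], [0.0, 0.0, 0.0, 1.0]]
rack [([317.0, 181.0, 379.0, 223.0], 0.78), ([315.0, 249.0, 368.0, 319.0], 0.67)]
stand [([303.0, 163.0, 396.0, 232.0], 0.57)]
bay [([135.0, 134.0, 241.0, 238.0], 0.81)]
jar [([197.0, 201.0, 214.0, 223.0], 0.88)]
tumbler [([251.0, 261.0, 277.0, 288.0], 0.77)]
shampoo [([242.0, 97.0, 259.0, 128.0], 0.65)]
rim_mark [([136.0, 136.0, 242.0, 239.0], 0.73)]
rack_grip [([318.0, 182.0, 383.0, 225.0], 0.91), ([313.0, 247.0, 374.0, 314.0], 0.58)]
rack_push [([315.0, 249.0, 372.0, 312.0], 0.66), ([319.0, 182.0, 381.0, 224.0], 0.56)]
```

```bash
python3 - <<'E'
import cv2, numpy as np
t=np.load("top.npz")["color"]; s=np.load("scene.npz")["color"]
cv2.imwrite("pics/topcrop.png",cv2.resize(t[90:330,120:400],None,fx=2.5,fy=2.5,interpolation=cv2.INTER_CUBIC))
cv2.imwrite("pics/scenecrop.png",cv2.resize(s[140:325,110:360],None,fx=3.2,fy=3.2,interpolation=cv2.INTER_CUBIC))
E
```

```text
(no output)
```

View pics/topcrop.png

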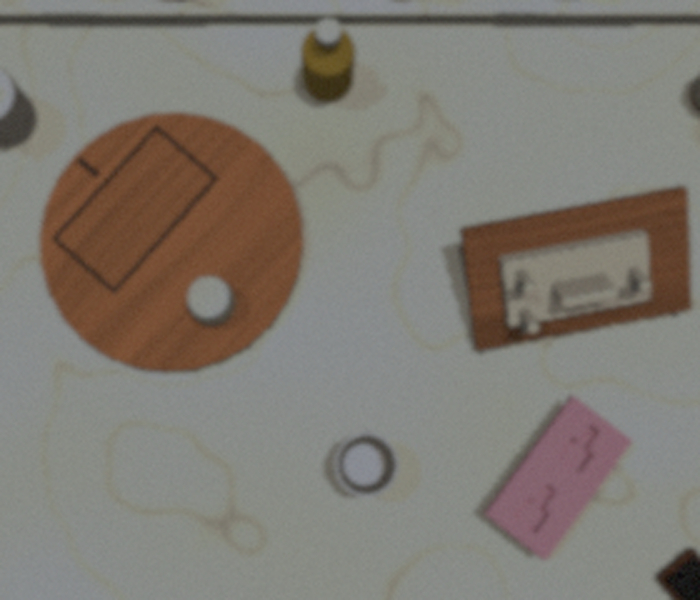

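View pics/scenecrop.png

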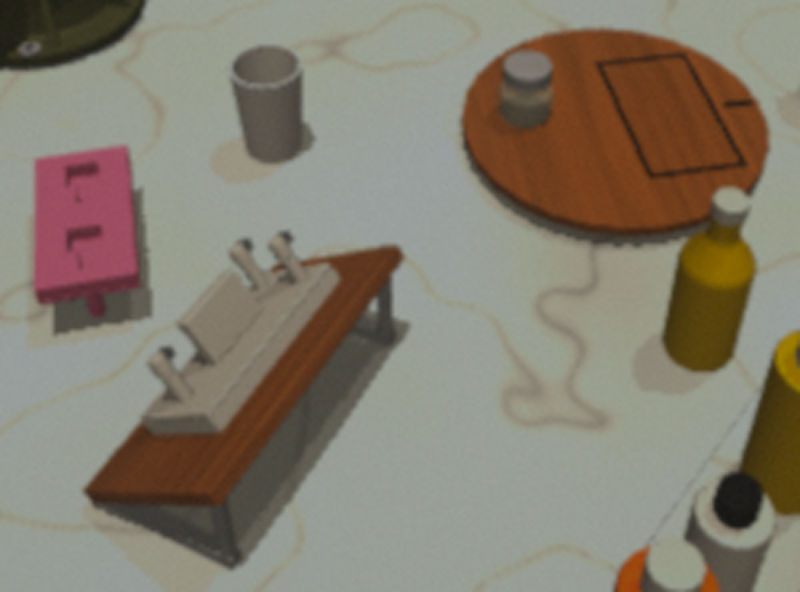

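The top and scene views show three things that could be the rack. The white rack is on the stand: top (347,202), scene (185,243). The pink look-alike lies upside down at top (342,281), scene (137,212). The stand itself could also be confused with it. I choose the white one. Its two-post end points to world +y, so it slides towards -y. The bay is at top (172,173), and its rim mark is at top (152,154).

```bash
cat > h.py <<'E'
import numpy as np
from scipy.spatial.transform import Rotation as R
from scipy.optimize import least_squares
A=np.radians(35)
def proj(d,P):
    E=d["extrinsics"]; p=np.atleast_2d(P)@E[:3,:3].T+E[:3,3]
    return np.c_[d["fx"]*p[:,0]/p[:,2]+d["cx"],d["fy"]*p[:,1]/p[:,2]+d["cy"]]
def slope(yaw): return R.from_euler("z",yaw)*R.from_euler("y",-A)  # rack/stand-face frame
E
cat > fit.py <<'E'
from h import *
T=np.load("top.npz");S=np.load("scene.npz")
tc=lambda p:np.array(p)/2.5+[120,90]; sc=lambda p:np.array(p)/3.2+[110,140]
# face corners (u,v)
pt=[((.075,.125),(461,229)),((.075,-.125),(685,187)),((-.075,-.125),(691,310)),((-.075,.125),(477,351))]
ps=[((-.075,-.125),(86,490)),((.075,-.125),(212,497)),((.075,.125),(400,250))]
rt=[((.04,.08),(500,256)),((.04,-.08),(647,232)),((-.04,-.08),(651,300)),((-.04,.08),(508,328))]
rs=[((.04,.08),(337,268)),((.04,-.08),(210,412)),((-.04,-.08),(150,410))]
def f(q):
    x,y,z,yaw,u,v=q; M=slope(yaw).as_matrix(); o=np.array([x,y,z]); r=[]
    for d,pl,c in((T,pt,tc),(S,ps,sc)):
        r.append(proj(d,[o+M@[a,b,0] for (a,b),_ in pl])-c([p for _,p in pl]))
    for d,pl,c in((T,rt,tc),(S,rs,sc)):
        r.append(proj(d,[o+M@[u+a,v+b,.018] for (a,b),_ in pl])-c([p for _,p in pl]))
    return np.vstack(r).ravel()
s=least_squares(f,[.6,-.2,.064,.1,0,0],loss="soft_l1"); print("stand x y z yaw u v",s.x.round(4)); print(f(s.x).reshape(-1,2).round(1).tolist())
x,y,z,yaw,u,v=s.x; M=slope(yaw).as_matrix()
for n,l in(("grip",[0,0,.04]),("push",[0,.08,.01]),("org",[0,0,0])): print(n,(np.array([x,y,z])+M@(np.array(l)+[u,v,0])).round(4))
bt=[(.048,.088),(.048,-.088),(-.048,-.088),(-.048,.088),(.085,0)]
pt=tc([(54,238),(157,127),(215,179),(115,291),(79,160)]); ps=sc([(685,55),(744,163),(652,176),(600,63),(752,102)])
def g(q):
    x,y,z,w=q; P=np.c_[bt,np.zeros(5)]@R.from_euler("z",w).as_matrix().T+[x,y,z]
    return np.r_[proj(T,P)-pt,proj(S,P)-ps].ravel()
s=least_squares(g,[.65,.2,.026,.8],loss="soft_l1");print("bay",s.x.round(4));print(g(s.x).reshape(-1,2).round(1).tolist())
E
python3 fit.py
```

```text
stand x y z yaw u v [ 0.5728 -0.2472  0.0614  0.1826  0.0007  0.0089]
[[-0.5, -0.2], [0.4, 0.1], [-0.7, -0.8], [-1.4, -1.1], [-1.3, 0.7], [-1.3, -0.4], [-0.4, -1.2], [-0.3, 0.8], [-1.1, -0.3], [-1.5, -1.5], [-0.9, -2.2], [-1.4, -1.5], [-0.2, 1.1], [-2.3, 2.6]]
grip [ 0.5491 -0.2425  0.0946]
push [ 0.5515 -0.1607  0.07  ]
org [ 0.5717 -0.2383  0.0618]
bay [0.6511 0.2497 0.0253 0.8527]
[[-1.6, -0.5], [-0.9, -1.3], [0.7, -0.8], [-1.1, 0.3], [0.0, -0.4], [-0.6, -0.5], [0.3, 0.8], [-1.4, 0.5], [-1.6, -0.0], [-1.4, 0.1]]
```

```bash
cat >> h.py <<'E'
def rack_tool(Rr):  # tool rotation for a rack rotation: x=rack y, y=rack x, z=-rack z
    m=Rr.as_matrix(); return R.from_matrix(np.c_[m[:,1],m[:,0],-m[:,2]])
def inc(p,Rt,st=None):
    from bench import ctrl
    s=st or ctrl.get_state(); R0=R.from_rotvec(s["tool_rot"])
    print("at",np.round(s["position"],4),"inc mm",(R0.inv().apply(np.array(p)-s["position"])*1e3).round(1),"rot",(R0.inv()*Rt).as_rotvec().round(3))
ORG=np.array([.5717,-.2383,.0618]); YAW=.1826
E
python3 - <<'E'
from h import *
Rr=slope(YAW); n=Rr.as_matrix()[:,2]
for h in(.2,.15): 
    print(ORG+n*h); inc(ORG+n*h,rack_tool(Rr))
E
```

```text
[ 0.45889187 -0.2591308   0.22563041]
at [ 0.1625 -0.6294  0.2226] inc mm [ 379.5 -284.4   -3.1] rot [-0.49   0.457 -1.45 ]
[ 0.4870939  -0.2539231   0.18467281]
at [ 0.1625 -0.6294  0.2226] inc mm [ 408.1 -282.4   37.9] rot [-0.49   0.457 -1.45 ]
```

Request:
jog_arm(increments=[{"tx": 80, "ty": -60, "tz": -60, "wx": -0.05, "wy": 0.05, "wz": -0.15}, {"tx": 160, "ty": -120, "tz": -80, "wx": -0.1, "wy": 0.09, "wz": -0.29}, {"tx": 200, "ty": -150, "tz": -80, "wx": -0.15, "wy": 0.14, "wz": -0.44}, {"tx": 240, "ty": -180, "tz": -80, "wx": -0.2, "wy": 0.18, "wz": -0.58}, {"tx": 240, "ty": -180, "tz": -80, "wx": -0.2, "wy": 0.18, "wz": -0.58}])

```text
validation failed for argument at $.in...
```

```bash
python3 - <<'E'
from h import *
Rr=slope(YAW); n=Rr.as_matrix()[:,2]
inc(ORG+n*.2,rack_tool(Rr))
E
```

```text
at [ 0.1625 -0.6294  0.2226] inc mm [ 379.5 -284.4   -3.1] rot [-0.49   0.457 -1.45 ]
```

Request:
jog_arm(increments=[{"tx": 80, "ty": -60, "tz": -60, "wx": -0.05, "wy": 0.05, "wz": -0.15, "gripper": 1}, {"tx": 160, "ty": -120, "tz": -80, "wx": -0.1, "wy": 0.09, "wz": -0.29, "gripper": 1}, {"tx": 200, "ty": -150, "tz": -80, "wx": -0.15, "wy": 0.14, "wz": -0.44, "gripper": 1}, {"tx": 240, "ty": -180, "tz": -80, "wx": -0.2, "wy": 0.18, "wz": -0.58, "gripper": 1}, {"tx": 240, "ty": -180, "tz": -80, "wx": -0.2, "wy": 0.18, "wz": -0.58, "gripper": 1}])

```text
time: 1.42
position: [0.287, -0.4737, 0.2845]
tool_rot: [2.705, 1.19, 0.294]
ft_force: [-0.7, -0.2, 0.6]
grip_width: 1.003
grip_force: 0.0
```

```bash
python3 - <<'E'
from h import *
Rr=slope(YAW); n=Rr.as_matrix()[:,2]
inc(ORG+n*.2,rack_tool(Rr))
E
```

```text
at [ 0.287  -0.4737  0.2845] inc mm [266.3 -35.2  82.8] rot [-0.295  0.282 -0.875]
```

Request:
jog_arm(increments=[{"tx": 40, "ty": -5, "tz": 0, "wx": -0.04, "wy": 0.04, "wz": -0.11, "gripper": 1}, {"tx": 80, "ty": -10, "tz": 10, "wx": -0.07, "wy": 0.07, "wz": -0.22, "gripper": 1}, {"tx": 120, "ty": -15, "tz": 20, "wx": -0.11, "wy": 0.1, "wz": -0.33, "gripper": 1}, {"tx": 150, "ty": -20, "tz": 40, "wx": -0.15, "wy": 0.14, "wz": -0.44, "gripper": 1}, {"tx": 180, "ty": -25, "tz": 50, "wx": -0.18, "wy": 0.17, "wz": -0.53, "gripper": 1}])

```text
time: 1.83
position: [0.4006, -0.3273, 0.2482]
tool_rot: [2.146, 1.771, 0.526]
ft_force: [-1.1, -0.4, 0.7]
grip_width: 1.001
grip_force: 0.0
```

```bash
python3 - <<'E'
from h import *
Rr=slope(YAW); n=Rr.as_matrix()[:,2]
inc(ORG+n*.2,rack_tool(Rr))
E
```

```text
at [ 0.4006 -0.3273  0.2482] inc mm [74.9 27.4 46.8] rot [-0.117  0.112 -0.345]
```

Request:
jog_arm(increments=[{"tx": 25, "ty": 9, "tz": 15, "wx": -0.04, "wy": 0.04, "wz": -0.11, "gripper": 1}, {"tx": 50, "ty": 18, "tz": 31, "wx": -0.08, "wy": 0.08, "wz": -0.22, "gripper": 1}, {"tx": 75, "ty": 27, "tz": 47, "wx": -0.117, "wy": 0.112, "wz": -0.345, "gripper": 1}, {"tx": 75, "ty": 27, "tz": 47, "wx": -0.117, "wy": 0.112, "wz": -0.345, "gripper": 1}, {"tx": 75, "ty": 27, "tz": 47, "wx": -0.117, "wy": 0.112, "wz": -0.345, "gripper": 1}])

```text
time: 2.25
position: [0.4587, -0.2602, 0.2257]
tool_rot: [1.72, 2.055, 0.649]
ft_force: [-0.4, -0.8, 0.3]
grip_width: 1.001
grip_force: 0.0
```

```bash
python3 - <<'E'
from h import *
import cv2
from bench import vision
Rr=slope(YAW); n=Rr.as_matrix()[:,2]
inc(ORG+n*.2,rack_tool(Rr))
d=vision.get_image("wrist"); np.savez("w1.npz",**d)
c=d["color"].copy()
M=Rr.as_matrix()
P=[ORG+M@np.array(l) for l in [(.006,.03,.06),(.006,-.03,.06),(-.006,-.03,.06),(-.006,.03,.06),(.04,.08,.018),(.04,-.08,.018),(-.04,-.08,.018),(-.04,.08,.018)]]
p=proj(d,P); print(p.round(1).tolist())
c=cv2.resize(c,None,fx=1.5625,fy=1.5625)
for q in p: cv2.circle(c,tuple(np.int32(q*1.5625)),3,(0,0,255),1)
cv2.imwrite("pics/w1.png",c)
print({t:[(np.round(r["bbox"]).tolist(),round(r["conf"],2)) for r in vision.spot_in("wrist",t)[:2]] for t in("rack_grip","rack_push","rack")})
E
```

```text
at [ 0.4587 -0.2602  0.2257] inc mm [1.1 0.3 0.3] rot [-0.002 -0.001 -0.006]
[[257.6, 156.0], [257.6, 209.7], [246.9, 209.8], [246.3, 156.0], [286.0, 108.4], [283.1, 236.3], [221.9, 236.6], [217.4, 108.9]]
{'rack_grip': [([215.0, 112.0, 286.0, 242.0], 0.86), ([0.0, 33.0, 142.0, 222.0], 0.57)], 'rack_push': [([215.0, 108.0, 281.0, 243.0], 0.88), ([0.0, 30.0, 141.0, 220.0], 0.59)], 'rack': [([216.0, 108.0, 285.0, 241.0], 0.59), ([0.0, 30.0, 142.0, 219.0], 0.56)]}
```

View pics/w1.png

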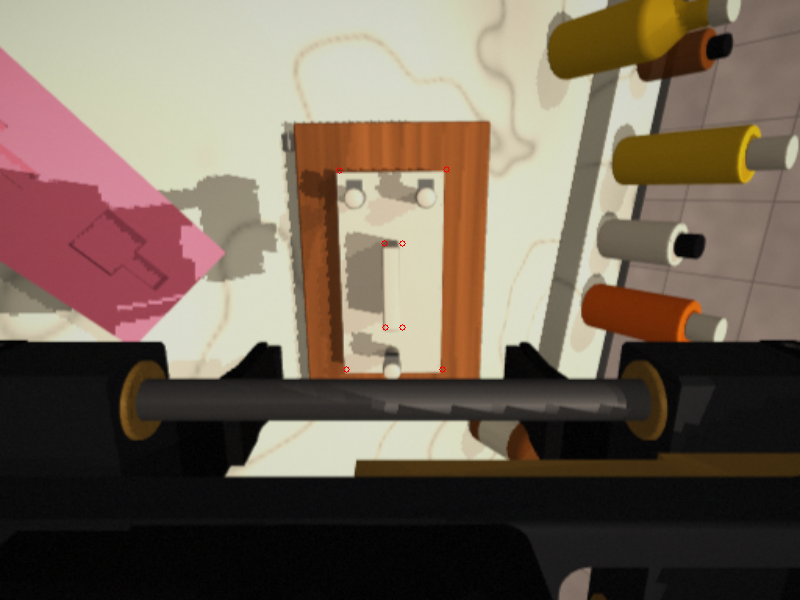

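The crop shows the white rack with its fin at (391,287), two posts at the top (+y), and one post at the bottom. The predicted corners agree to within about 2 mm, and the rack sits about 1.5 mm towards both -x and -y. I'm going in to grasp the fin.

Request:
jog_arm(increments=[{"tx": 0, "ty": -1, "tz": 40, "wx": 0, "wy": 0, "wz": -0.005, "gripper": 0.6}, {"tx": 0, "ty": -1, "tz": 80, "wx": 0, "wy": 0, "wz": -0.005, "gripper": 0.6}, {"tx": 0, "ty": -1, "tz": 115, "wx": 0, "wy": 0, "wz": -0.005, "gripper": 0.6}, {"tx": 0, "ty": -1, "tz": 135, "wx": 0, "wy": 0, "wz": -0.005, "gripper": 0.6}, {"tx": 0, "ty": -1, "tz": 145, "wx": 0, "wy": 0, "wz": -0.005, "gripper": 0.6}])

```text
time: 2.87
position: [0.5397, -0.2458, 0.1047]
tool_rot: [1.717, 2.058, 0.649]
ft_force: [-0.5, 0.1, 0.0]
grip_width: 0.709
grip_force: 0.0
```

Request:
jog_arm(increments=[{"tx": 0, "ty": 0, "tz": 8, "wx": 0, "wy": 0, "wz": 0, "gripper": 0.6}, {"tx": 0, "ty": 0, "tz": 16, "wx": 0, "wy": 0, "wz": 0, "gripper": 0.6}, {"tx": 0, "ty": 0, "tz": 23, "wx": 0, "wy": 0, "wz": 0, "gripper": 0.6}, {"tx": 0, "ty": 0, "tz": 29, "wx": 0, "wy": 0, "wz": 0, "gripper": 0.6}, {"tx": 0, "ty": 0, "tz": 29, "wx": 0, "wy": 0, "wz": 0, "gripper": 0.6}])

```text
time: 3.28
position: [0.5562, -0.2438, 0.0831]
tool_rot: [1.714, 2.056, 0.647]
ft_force: [-0.4, 0.9, -0.1]
grip_width: 0.601
grip_force: 0.0
```

```bash
python3 - <<'E'
from h import *
import cv2
from bench import vision
Rr=slope(YAW); M=Rr.as_matrix(); O=ORG+M@[-.0015,-.0015,.001]
inc(O+M@[0,0,.023],rack_tool(Rr))
d=vision.get_image("wrist"); cv2.imwrite("pics/w2.png",cv2.resize(d["color"][60:330,120:400],(747,720))[:600])
E
```

```text
at [ 0.5562 -0.2438  0.0831] inc mm [ 1.1 -0.4  2.8] rot [-0.001  0.001 -0.001]
```

View pics/w2.png

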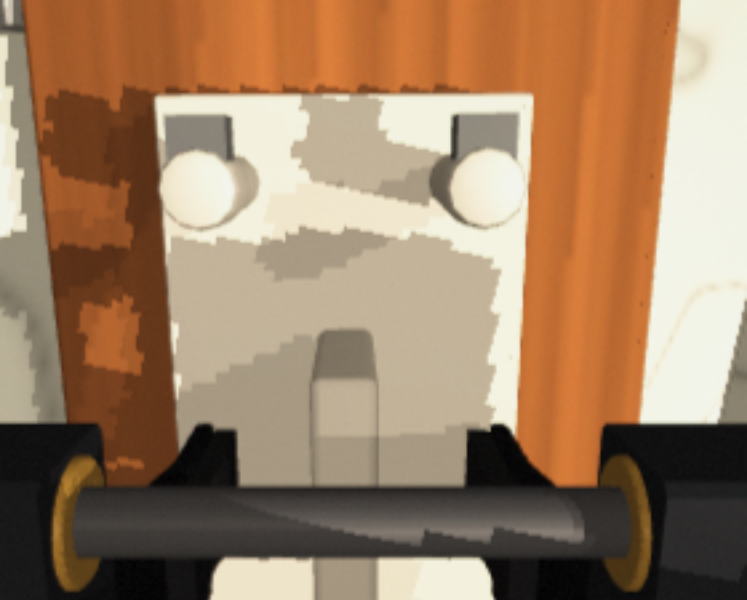

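The fin is centred between the fingers at (345,450), about 1 mm to the left. Closing gently.

Request:
jog_arm(grip_force=25, increments=[{"tx": 1, "ty": -0.8, "tz": 1.5, "wx": 0, "wy": 0, "wz": 0, "gripper": 0.3}, {"tx": 1, "ty": -0.8, "tz": 1.5, "wx": 0, "wy": 0, "wz": 0, "gripper": 0.2}, {"tx": 1, "ty": -0.8, "tz": 1.5, "wx": 0, "wy": 0, "wz": 0, "gripper": 0.1}, {"tx": 1, "ty": -0.8, "tz": 1.5, "wx": 0, "wy": 0, "wz": 0, "gripper": 0.05}, {"tx": 1, "ty": -0.8, "tz": 1.5, "wx": 0, "wy": 0, "wz": 0, "gripper": 0.0}])

```text
time: 3.75
position: [0.556, -0.243, 0.0819]
tool_rot: [1.714, 2.056, 0.647]
ft_force: [0.2, -0.4, 1.0]
grip_width: 0.306
grip_force: 0.0
```

Request:
jog_arm(increments=[{"tx": 0, "ty": 0, "tz": 0, "wx": 0, "wy": 0, "wz": 0, "gripper": 0}, {"tx": 0, "ty": 0, "tz": 0, "wx": 0, "wy": 0, "wz": 0, "gripper": 0}, {"tx": 0, "ty": 0, "tz": 0, "wx": 0, "wy": 0, "wz": 0, "gripper": 0}, {"tx": 0, "ty": 0, "tz": 0, "wx": 0, "wy": 0, "wz": 0, "gripper": 0}, {"tx": 0, "ty": 0, "tz": 0, "wx": 0, "wy": 0, "wz": 0, "gripper": 0}])

```text
time: 4.17
position: [0.5559, -0.2429, 0.0816]
tool_rot: [1.714, 2.056, 0.647]
ft_force: [-1.2, 0.6, 0.9]
grip_width: 0.135
grip_force: 25.1
```

Request:
jog_arm(increments=[{"tx": -2.5, "ty": 0, "tz": 0, "wx": 0, "wy": 0, "wz": 0, "gripper": 0}, {"tx": -5, "ty": 0, "tz": 0, "wx": 0, "wy": 0, "wz": 0, "gripper": 0}, {"tx": -7.5, "ty": 0, "tz": 0, "wx": 0, "wy": 0, "wz": 0, "gripper": 0}, {"tx": -10, "ty": 0, "tz": 0, "wx": 0, "wy": 0, "wz": 0, "gripper": 0}, {"tx": -12, "ty": 0, "tz": 0, "wx": 0, "wy": 0, "wz": 0, "gripper": 0}])

```text
time: 4.58
position: [0.5567, -0.2465, 0.0812]
tool_rot: [1.712, 2.071, 0.66]
ft_force: [-19.3, 14.5, 19.3]
grip_width: 0.132
grip_force: 25.0
```

Request:
jog_arm(increments=[{"tx": -0.5, "ty": 0, "tz": 0, "wx": 0, "wy": 0, "wz": 0, "gripper": 0}, {"tx": -1, "ty": 0, "tz": 0, "wx": 0, "wy": 0, "wz": 0, "gripper": 0}, {"tx": -1.5, "ty": 0, "tz": 0, "wx": 0, "wy": 0, "wz": 0, "gripper": 0}, {"tx": -2, "ty": 0, "tz": 0, "wx": 0, "wy": 0, "wz": 0, "gripper": 0}, {"tx": -2.5, "ty": 0, "tz": 0, "wx": 0, "wy": 0, "wz": 0, "gripper": 0}])

```text
time: 5.0
position: [0.5571, -0.2491, 0.0812]
tool_rot: [1.713, 2.07, 0.659]
ft_force: [-20.8, 15.0, 22.6]
grip_width: 0.138
grip_force: 25.0
```

Request:
jog_arm(increments=[{"tx": 0, "ty": 0, "tz": -0.5, "wx": 0, "wy": 0, "wz": 0, "gripper": 0}, {"tx": 0, "ty": 0, "tz": -1, "wx": 0, "wy": 0, "wz": 0, "gripper": 0}, {"tx": 0, "ty": 0, "tz": -1, "wx": 0, "wy": 0, "wz": 0, "gripper": 0}, {"tx": 0, "ty": 0, "tz": -1, "wx": 0, "wy": 0, "wz": 0, "gripper": 0}, {"tx": 0, "ty": 0, "tz": -1, "wx": 0, "wy": 0, "wz": 0, "gripper": 0}])

```text
time: 5.42
position: [0.5576, -0.2571, 0.0818]
tool_rot: [1.715, 2.057, 0.647]
ft_force: [-1.5, 1.4, -3.1]
grip_width: 0.135
grip_force: 25.0
```

```bash
python3 - <<'E'
from h import *
import cv2
from bench import vision,ctrl
s=ctrl.get_state(); M=slope(YAW).as_matrix()
print("F rack axes",(M.T@s["ft_force"]).round(1),"T",(M.T@np.array(s["torque"])).round(2),"dp",(M.T@(s["position"]-np.array([.5559,-.2429,.0816]))*1e3).round(1), "rot",(R.from_rotvec([1.714,2.056,.647]).inv()*R.from_rotvec(s["tool_rot"])).as_rotvec().round(4))
d=vision.get_image("wrist"); cv2.imwrite("pics/w3.png",cv2.resize(d["color"][60:330,120:400],(747,720))[:600])
E
```

```text
F rack axes [-2.8  1.6 -1.8] T [0.25 1.18 0.08] dp [ -0.7 -14.3   0.7] rot [0.0011 0.0007 0.0007]
```

View pics/w3.png

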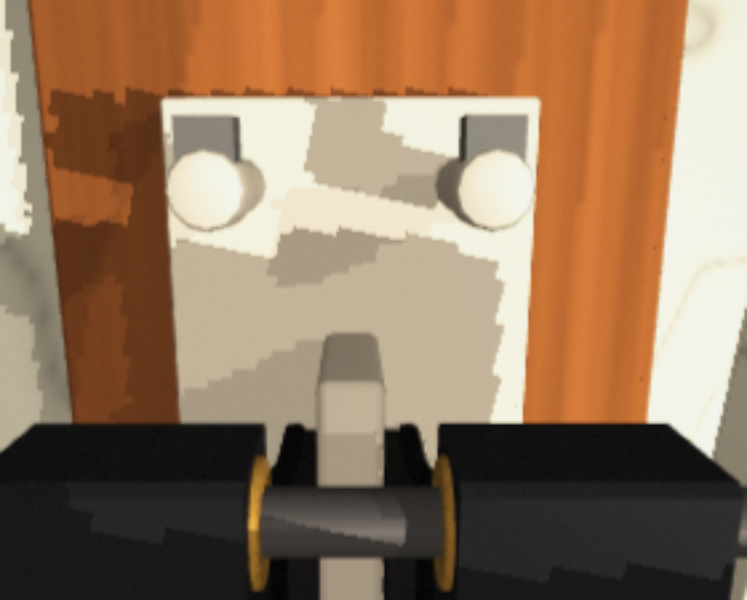

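The rack followed the full 14.3 mm: the plate edge is still at row 97 relative to the fingers, so the fin did not slip. I continue in small steps.

Request:
jog_arm(increments=[{"tx": -0.5, "ty": 0, "tz": 0, "wx": 0, "wy": 0, "wz": 0, "gripper": 0}, {"tx": -1, "ty": 0, "tz": 0, "wx": 0, "wy": 0, "wz": 0, "gripper": 0}, {"tx": -1.5, "ty": 0, "tz": 0, "wx": 0, "wy": 0, "wz": 0, "gripper": 0}, {"tx": -2, "ty": 0, "tz": 0, "wx": 0, "wy": 0, "wz": 0, "gripper": 0}, {"tx": -2.5, "ty": 0, "tz": 0, "wx": 0, "wy": 0, "wz": 0, "gripper": 0}])

```text
time: 5.88
position: [0.5586, -0.2599, 0.0825]
tool_rot: [1.714, 2.056, 0.647]
ft_force: [0.1, -0.5, -3.8]
grip_width: 0.135
grip_force: 25.0
```

Request:
jog_arm(increments=[{"tx": -0.5, "ty": 0, "tz": 0, "wx": 0, "wy": 0, "wz": 0, "gripper": 0}, {"tx": -1, "ty": 0, "tz": 0, "wx": 0, "wy": 0, "wz": 0, "gripper": 0}, {"tx": -1.5, "ty": 0, "tz": 0, "wx": 0, "wy": 0, "wz": 0, "gripper": 0}, {"tx": -2, "ty": 0, "tz": 0, "wx": 0, "wy": 0, "wz": 0, "gripper": 0}, {"tx": -2.5, "ty": 0, "tz": 0, "wx": 0, "wy": 0, "wz": 0, "gripper": 0}])

```text
time: 6.3
position: [0.559, -0.2621, 0.0825]
tool_rot: [1.714, 2.056, 0.647]
ft_force: [0.1, 0.2, -3.3]
grip_width: 0.136
grip_force: 25.0
```

Request:
jog_arm(increments=[{"tx": -0.5, "ty": 0, "tz": 0, "wx": 0, "wy": 0, "wz": 0, "gripper": 0}, {"tx": -1, "ty": 0, "tz": 0, "wx": 0, "wy": 0, "wz": 0, "gripper": 0}, {"tx": -1.5, "ty": 0, "tz": 0, "wx": 0, "wy": 0, "wz": 0, "gripper": 0}, {"tx": -2, "ty": 0, "tz": 0, "wx": 0, "wy": 0, "wz": 0, "gripper": 0}, {"tx": -2.5, "ty": 0, "tz": 0, "wx": 0, "wy": 0, "wz": 0, "gripper": 0}])

```text
time: 6.72
position: [0.5594, -0.2643, 0.0824]
tool_rot: [1.714, 2.057, 0.647]
ft_force: [-1.1, 0.4, -3.2]
grip_width: 0.136
grip_force: 25.0
```

Request:
jog_arm(increments=[{"tx": -0.5, "ty": 0, "tz": 0, "wx": 0, "wy": 0, "wz": 0, "gripper": 0}, {"tx": -1, "ty": 0, "tz": 0, "wx": 0, "wy": 0, "wz": 0, "gripper": 0}, {"tx": -1.5, "ty": 0, "tz": 0, "wx": 0, "wy": 0, "wz": 0, "gripper": 0}, {"tx": -2, "ty": 0, "tz": 0, "wx": 0, "wy": 0, "wz": 0, "gripper": 0}, {"tx": -2.5, "ty": 0, "tz": 0, "wx": 0, "wy": 0, "wz": 0, "gripper": 0}])

```text
time: 7.13
position: [0.5597, -0.2646, 0.082]
tool_rot: [1.714, 2.06, 0.651]
ft_force: [-2.3, 5.9, -1.8]
grip_width: 0.134
grip_force: 25.0
```

That is the hard stop at about 22 mm: the tool stopped and 6 N built up. I back off about 1 mm from it, then lift along the normal.

Request:
jog_arm(increments=[{"tx": 2, "ty": 0, "tz": 0, "wx": 0, "wy": 0, "wz": 0, "gripper": 0}, {"tx": 3.5, "ty": 0, "tz": 0, "wx": 0, "wy": 0, "wz": 0, "gripper": 0}, {"tx": 3.5, "ty": 0, "tz": -1, "wx": 0, "wy": 0, "wz": 0, "gripper": 0}, {"tx": 3.5, "ty": 0, "tz": -2, "wx": 0, "wy": 0, "wz": 0, "gripper": 0}, {"tx": 3.5, "ty": 0, "tz": -3, "wx": 0, "wy": 0, "wz": 0, "gripper": 0}])

```text
time: 7.55
position: [0.5575, -0.2646, 0.0852]
tool_rot: [1.715, 2.055, 0.646]
ft_force: [-0.6, -0.6, -3.8]
grip_width: 0.138
grip_force: 25.0
```

Request:
jog_arm(increments=[{"tx": 0, "ty": 0, "tz": -0.5, "wx": 0, "wy": 0, "wz": 0, "gripper": 0}, {"tx": 0, "ty": 0, "tz": -1, "wx": 0, "wy": 0, "wz": 0, "gripper": 0}, {"tx": 0, "ty": 0, "tz": -2, "wx": 0, "wy": 0, "wz": 0, "gripper": 0}, {"tx": 0, "ty": 0, "tz": -3, "wx": 0, "wy": 0, "wz": 0, "gripper": 0}, {"tx": 0, "ty": 0, "tz": -3, "wx": 0, "wy": 0, "wz": 0, "gripper": 0}])

```text
time: 7.97
position: [0.5559, -0.2646, 0.0877]
tool_rot: [1.714, 2.055, 0.646]
ft_force: [0.5, -0.5, -2.9]
grip_width: 0.136
grip_force: 25.0
```

It's free, with only the rack's weight on the tool. I firm up the grip and lift well clear.

Request:
jog_arm(grip_force=40, increments=[{"tx": 0, "ty": 0, "tz": -8, "wx": 0, "wy": 0, "wz": 0, "gripper": 0}, {"tx": 0, "ty": 0, "tz": -24, "wx": 0, "wy": 0, "wz": 0, "gripper": 0}, {"tx": 0, "ty": 0, "tz": -50, "wx": 0, "wy": 0, "wz": 0, "gripper": 0}, {"tx": 0, "ty": 0, "tz": -75, "wx": 0, "wy": 0, "wz": 0, "gripper": 0}, {"tx": 0, "ty": 0, "tz": -90, "wx": 0, "wy": 0, "wz": 0, "gripper": 0}])

```text
time: 8.38
position: [0.5043, -0.2746, 0.1637]
tool_rot: [1.713, 2.054, 0.645]
ft_force: [0.3, -1.1, -3.3]
grip_width: 0.138
grip_force: 40.0
```

```bash
python3 - <<'E'
from h import *
# via + bay-above poses; rack origin = TCP + .0245*tool z along
B=np.array([.6511,.2497,.0253]); Rt=rack_tool(R.from_euler("z",.8527))
inc([.52,-.2,.28],rack_tool(R.from_euler("z",.3)))
inc(B+[0,0,.0245+.15],Rt)
inc([.5,-.26,.27],R.from_rotvec([1.714,2.055,.646]))
E
```

```text
at [ 0.5043 -0.2746  0.1637] inc mm [ 70.3  90.4 -79. ] rot [ 0.61   0.04  -0.116]
at [ 0.5043 -0.2746  0.1637] inc mm [489.6 216.5 105.7] rot [ 0.586  0.208 -0.651]
at [ 0.5043 -0.2746  0.1637] inc mm [ 14.8  59.7 -88.1] rot [0.    0.001 0.   ]
```

Request:
jog_arm(increments=[{"tx": 10, "ty": 20, "tz": -30, "wx": 0.1, "wy": 0, "wz": -0.02, "gripper": 0}, {"tx": 24, "ty": 40, "tz": -55, "wx": 0.2, "wy": 0.01, "wz": -0.04, "gripper": 0}, {"tx": 40, "ty": 60, "tz": -75, "wx": 0.32, "wy": 0.02, "wz": -0.06, "gripper": 0}, {"tx": 55, "ty": 78, "tz": -79, "wx": 0.43, "wy": 0.03, "wz": -0.08, "gripper": 0}, {"tx": 70, "ty": 90, "tz": -79, "wx": 0.53, "wy": 0.04, "wz": -0.1, "gripper": 0}])

```text
time: 8.8
position: [0.5226, -0.1998, 0.2838]
tool_rot: [1.851, 2.471, 0.096]
ft_force: [0.6, 1.7, -4.2]
grip_width: 0.134
grip_force: 40.0
```

```bash
python3 - <<'E'
from h import *
B=np.array([.6511,.2497,.0253]); Rt=rack_tool(R.from_euler("z",.8527))
inc(B+[0,0,.0245+.18],Rt)
E
```

```text
at [ 0.5226 -0.1998  0.2838] inc mm [395.5 244.6  72.2] rot [ 0.078  0.028 -0.567]
```

Request:
jog_arm(increments=[{"tx": 20, "ty": 12, "tz": 0, "wx": 0.04, "wy": 0.01, "wz": -0.03, "gripper": 0}, {"tx": 50, "ty": 30, "tz": 0, "wx": 0.08, "wy": 0.02, "wz": -0.08, "gripper": 0}, {"tx": 82, "ty": 50, "tz": 0, "wx": 0.08, "wy": 0.03, "wz": -0.13, "gripper": 0}, {"tx": 114, "ty": 70, "tz": 0, "wx": 0.08, "wy": 0.03, "wz": -0.18, "gripper": 0}, {"tx": 146, "ty": 90, "tz": 0, "wx": 0.08, "wy": 0.03, "wz": -0.23, "gripper": 0}])

```text
time: 9.22
position: [0.5655, -0.0324, 0.2856]
tool_rot: [-1.567, -2.7, -0.023]
ft_force: [0.5, -0.0, -3.8]
grip_width: 0.13
grip_force: 40.0
```

```bash
python3 - <<'E'
from h import *
B=np.array([.6511,.2497,.0253]); Rt=rack_tool(R.from_euler("z",.8527))
inc(B+[0,0,.0245+.18],Rt)
E
```

```text
at [ 0.5655 -0.0324  0.2856] inc mm [201.1 214.1  61.3] rot [ 0.007 -0.023 -0.334]
```

Request:
jog_arm(increments=[{"tx": 24, "ty": 26, "tz": 0, "wx": 0, "wy": 0, "wz": -0.05, "gripper": 0}, {"tx": 48, "ty": 51, "tz": 0, "wx": 0, "wy": -0.01, "wz": -0.1, "gripper": 0}, {"tx": 72, "ty": 77, "tz": 0, "wx": 0, "wy": -0.01, "wz": -0.15, "gripper": 0}, {"tx": 96, "ty": 102, "tz": 0, "wx": 0, "wy": -0.02, "wz": -0.2, "gripper": 0}, {"tx": 120, "ty": 128, "tz": 0, "wx": 0.01, "wy": -0.02, "wz": -0.25, "gripper": 0}])

```text
time: 9.63
position: [0.6169, 0.1348, 0.2892]
tool_rot: [-1.224, -2.889, 0.004]
ft_force: [0.4, 0.3, -3.4]
grip_width: 0.139
grip_force: 40.0
```

```bash
python3 - <<'E'
from h import *
B=np.array([.6511,.2497,.0253]); Rt=rack_tool(R.from_euler("z",.8527))
inc(B+[0,0,.0245+.15],Rt)
E
```

```text
at [0.6169 0.1348 0.2892] inc mm [ 58.6 104.8  89.2] rot [-0.004 -0.003 -0.084]
```

Request:
jog_arm(increments=[{"tx": 18, "ty": 30, "tz": 24, "wx": 0, "wy": 0, "wz": -0.03, "gripper": 0}, {"tx": 34, "ty": 60, "tz": 48, "wx": 0, "wy": 0, "wz": -0.06, "gripper": 0}, {"tx": 47, "ty": 85, "tz": 70, "wx": -0.004, "wy": -0.003, "wz": -0.084, "gripper": 0}, {"tx": 55, "ty": 98, "tz": 84, "wx": -0.004, "wy": -0.003, "wz": -0.084, "gripper": 0}, {"tx": 58.6, "ty": 104.8, "tz": 89, "wx": -0.004, "wy": -0.003, "wz": -0.084, "gripper": 0}])

```text
time: 10.05
position: [0.6491, 0.2514, 0.1958]
tool_rot: [-1.098, -2.937, 0.001]
ft_force: [-1.1, 0.1, -3.9]
grip_width: 0.132
grip_force: 40.0
```

```bash
python3 - <<'E'
from h import *
from bench import vision,ctrl
import cv2
B=np.array([.6511,.2497,.0253]); Rz=R.from_euler("z",.8527); Rt=rack_tool(Rz)
inc(B+[0,0,.0245+.15],Rt)
d=vision.get_image("wrist"); np.savez("w4.npz",**d); s=ctrl.get_state()
Rc=R.from_rotvec(s["tool_rot"]).as_matrix(); p0=np.array(s["position"])
Tr=lambda l:p0+Rc@[l[1],l[0],.0245-l[2]]   # rack-> world
pr=proj(d,[Tr(l) for l in [(.04,.08,.018),(-.04,.08,.018),(.04,.04,.018),(-.04,.04,.018)]])
pb=proj(d,[B+Rz.as_matrix()@[a,b,0] for a,b in((.048,.088),(-.048,.088),(-.048,-.088),(.048,-.088),(.085,0))])
print(pr.round(1).tolist(),pb.round(1).tolist())
c=cv2.resize(d["color"],None,fx=1.5625,fy=1.5625)
for q in pr: cv2.circle(c,tuple(np.int32(q*1.5625)),3,(0,0,255),1)
for q in pb: cv2.circle(c,tuple(np.int32(q*1.5625)),4,(255,0,0),1)
cv2.imwrite("pics/w4.png",c)
E
```

```text
at [0.6491 0.2514 0.1958] inc mm [-2.6  0.  -4. ] rot [-0.003 -0.006  0.003]
[[324.1, 99.8], [182.5, 99.8], [319.8, 169.8], [186.5, 169.9]] [[295.4, 105.6], [209.8, 105.5], [214.5, 249.8], [289.8, 250.0], [323.3, 182.5]]
```

View pics/w4.png

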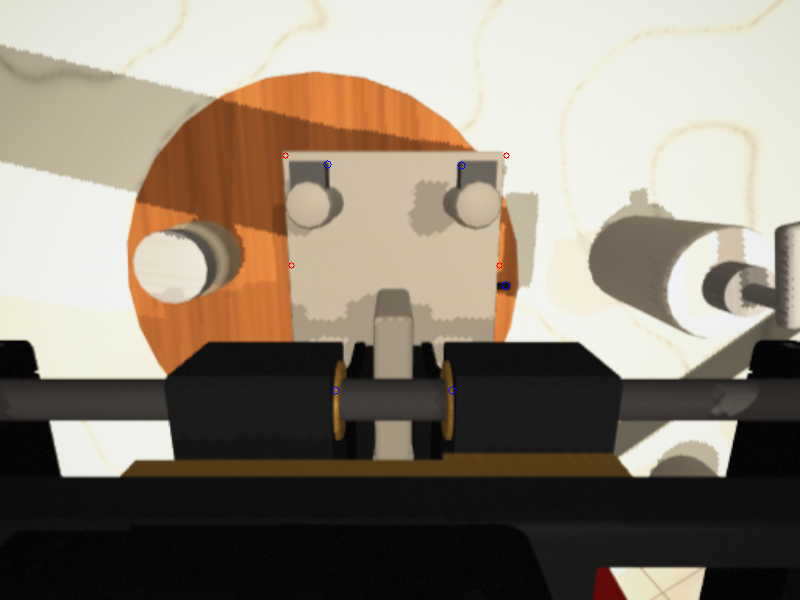

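The rack sits in hand about 1 mm further along tool x than modelled, and the rim mark at (505,286) matches the prediction. A pump bottle stands close by on the right, at (690,270), so I check its clearance before going down.

```bash
python3 - <<'E'
from h import *
import cv2
d=np.load("w4.npz"); T=np.load("top.npz"); S=np.load("scene.npz")
def ray(d,px,z):
    E=d["extrinsics"]; c=-E[:3,:3].T@E[:3,3]; v=E[:3,:3].T@[(px[0]-d["cx"])/d["fx"],(px[1]-d["cy"])/d["fy"],1]
    return (c+v*(z-c[2])/v[2]).round(3)
for z in(0,.1,.15,.2): print(z,"head",ray(d,(740/1.5625,285/1.5625),z),"base",ray(d,(625/1.5625,250/1.5625),z),"shoulder",ray(d,(720/1.5625,285/1.5625),z))
a=cv2.resize(T["color"][85:215,90:250],(590,480)); b=cv2.resize(S["color"][100:230,250:460],(775,480))
cv2.imwrite("pics/bot.png",cv2.resize(np.hstack([a,b]),(800,281)))
Rb=R.from_euler("z",.8527).as_matrix(); B=np.array([.6511,.2497,0])
print("body tip",B+Rb@[.095,.037,0],B+Rb@[.095,-.037,0])
E
```

```text
0 head [0.842 0.461 0.   ] base [0.756 0.406 0.   ] shoulder [0.831 0.449 0.   ]
0.1 head [0.774 0.415 0.1  ] base [0.712 0.375 0.1  ] shoulder [0.766 0.406 0.1  ]
0.15 head [0.74  0.392 0.15 ] base [0.69 0.36 0.15] shoulder [0.734 0.385 0.15 ]
0.2 head [0.706 0.369 0.2  ] base [0.668 0.344 0.2  ] shoulder [0.701 0.363 0.2  ]
body tip [0.68574226 0.3455849  0.        ] [0.74146867 0.29689643 0.        ]
```

View pics/bot.png

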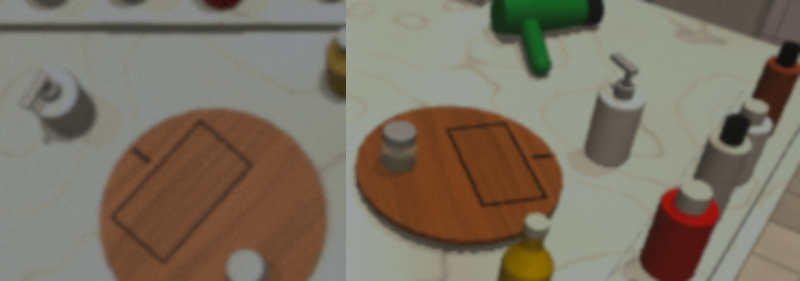

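The pump bottle is about 65 mm beyond the gripper body's reach, so the way down is clear.

Request:
jog_arm(increments=[{"tx": -1.5, "ty": 0, "tz": 25, "wx": -0.003, "wy": -0.006, "wz": 0.003, "gripper": 0}, {"tx": -3, "ty": 0, "tz": 60, "wx": -0.003, "wy": -0.006, "wz": 0.003, "gripper": 0}, {"tx": -3.6, "ty": 0, "tz": 95, "wx": -0.003, "wy": -0.006, "wz": 0.003, "gripper": 0}, {"tx": -3.6, "ty": 0, "tz": 115, "wx": -0.003, "wy": -0.006, "wz": 0.003, "gripper": 0}, {"tx": -3.6, "ty": 0, "tz": 125, "wx": -0.003, "wy": -0.006, "wz": 0.003, "gripper": 0}])

```text
time: 10.52
position: [0.6533, 0.2425, 0.0716]
tool_rot: [1.113, 2.934, -0.005]
ft_force: [-0.8, -1.4, -3.8]
grip_width: 0.138
grip_force: 40.0
```

```bash
python3 - <<'E'
from h import *
from bench import vision,ctrl
import cv2
B=np.array([.6511,.2497,.0258]); Rz=R.from_euler("z",.8527); Rt=rack_tool(Rz)
inc(B+Rz.as_matrix()@[0,-.001,.0245],Rt)
d=vision.get_image("wrist"); 
pb=proj(d,[B+Rz.as_matrix()@[a,b,0] for a,b in((.048,.088),(-.048,.088),(.085,0),(.048,.02),(-.048,.02))])
c=d["color"]
for q in pb: cv2.circle(c,tuple(np.int32(q)),2,(255,0,0),1)
c=cv2.resize(c[60:270,100:400],None,fx=2.6,fy=2.6)
cv2.imwrite("pics/w5.png",c)
E
```

```text
at [0.6533 0.2425 0.0716] inc mm [ 5.6  4.  21.3] rot [-0.002  0.005 -0.007]
```

View pics/w5.png

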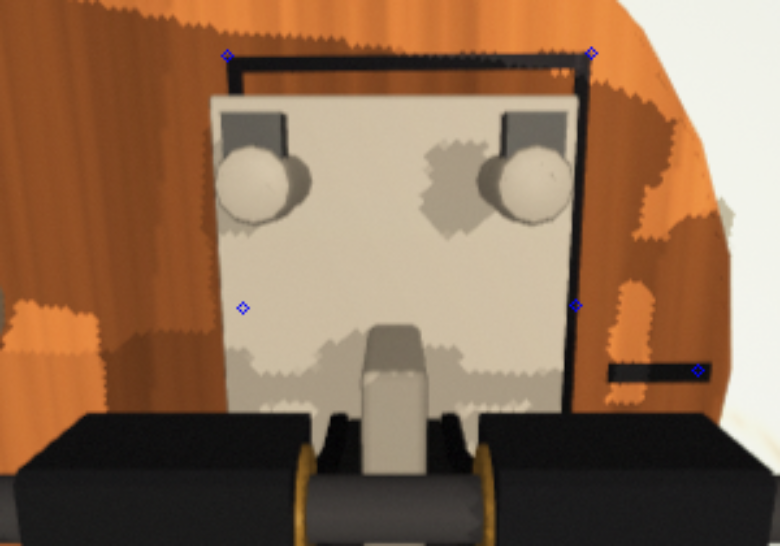

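The outline's outer corners at (229,57) and (591,57) match the prediction to about 1 mm. The tool drifted about 5 mm in x and 4 mm in y on the way down, so I correct that and lower slowly.

Request:
jog_arm(increments=[{"tx": 2, "ty": 2, "tz": 0, "wx": -0.002, "wy": 0.005, "wz": -0.007, "gripper": 0}, {"tx": 4, "ty": 4, "tz": 3, "wx": -0.002, "wy": 0.005, "wz": -0.007, "gripper": 0}, {"tx": 5.2, "ty": 4, "tz": 6, "wx": -0.002, "wy": 0.005, "wz": -0.007, "gripper": 0}, {"tx": 5.2, "ty": 4, "tz": 9, "wx": -0.002, "wy": 0.005, "wz": -0.007, "gripper": 0}, {"tx": 5.2, "ty": 4, "tz": 11, "wx": -0.002, "wy": 0.005, "wz": -0.007, "gripper": 0}])

```text
time: 10.98
position: [0.653, 0.2533, 0.064]
tool_rot: [1.097, 2.941, 0.009]
ft_force: [-0.5, -0.1, -4.1]
grip_width: 0.137
grip_force: 40.0
```

Request:
jog_arm(increments=[{"tx": 0, "ty": 0, "tz": 1, "wx": 0, "wy": 0, "wz": 0, "gripper": 0}, {"tx": 0, "ty": 0, "tz": 2, "wx": 0, "wy": 0, "wz": 0, "gripper": 0}, {"tx": 0, "ty": 0, "tz": 3, "wx": 0, "wy": 0, "wz": 0, "gripper": 0}, {"tx": 0, "ty": 0, "tz": 3, "wx": 0, "wy": 0, "wz": 0, "gripper": 0}, {"tx": 0, "ty": 0, "tz": 3, "wx": 0, "wy": 0, "wz": 0, "gripper": 0}])

```text
time: 11.4
position: [0.6526, 0.2528, 0.0601]
tool_rot: [1.098, 2.942, 0.008]
ft_force: [-0.4, -0.3, -4.1]
grip_width: 0.136
grip_force: 40.0
```

```bash
python3 - <<'E'
from h import *
B=np.array([.6511,.2497,.0258]); Rz=R.from_euler("z",.8527); Rt=rack_tool(Rz)
inc(B+Rz.as_matrix()@[0,-.001,.0245],Rt)
E
```

```text
at [0.6526 0.2528 0.0601] inc mm [-1.9 -3.4  9.7] rot [ 0.005 -0.     0.003]
```

Request:
jog_arm(increments=[{"tx": -1, "ty": -1.5, "tz": 1, "wx": 0.005, "wy": 0, "wz": 0.003, "gripper": 0}, {"tx": -1.9, "ty": -3.4, "tz": 2, "wx": 0.005, "wy": 0, "wz": 0.003, "gripper": 0}, {"tx": -1.9, "ty": -3.4, "tz": 4, "wx": 0.005, "wy": 0, "wz": 0.003, "gripper": 0}, {"tx": -1.9, "ty": -3.4, "tz": 5, "wx": 0.005, "wy": 0, "wz": 0.003, "gripper": 0}, {"tx": -1.9, "ty": -3.4, "tz": 5, "wx": 0.005, "wy": 0, "wz": 0.003, "gripper": 0}])

```text
time: 11.82
position: [0.6517, 0.2488, 0.0546]
tool_rot: [-1.103, -2.941, 0.0]
ft_force: [-0.1, -0.4, -4.5]
grip_width: 0.136
grip_force: 40.0
```

Request:
jog_arm(increments=[{"tx": 0, "ty": 0, "tz": 0.5, "wx": 0, "wy": 0, "wz": 0, "gripper": 0}, {"tx": 0, "ty": 0, "tz": 1, "wx": 0, "wy": 0, "wz": 0, "gripper": 0}, {"tx": 0, "ty": 0, "tz": 1.5, "wx": 0, "wy": 0, "wz": 0, "gripper": 0}, {"tx": 0, "ty": 0, "tz": 2, "wx": 0, "wy": 0, "wz": 0, "gripper": 0}, {"tx": 0, "ty": 0, "tz": 2, "wx": 0, "wy": 0, "wz": 0, "gripper": 0}])

```text
time: 12.23
position: [0.6518, 0.249, 0.053]
tool_rot: [-1.103, -2.941, -0.0]
ft_force: [-0.5, -0.5, -3.8]
grip_width: 0.135
grip_force: 40.0
```

```bash
python3 - <<'E'
from h import *
B=np.array([.6511,.2497,.0258]); Rz=R.from_euler("z",.8527); Rt=rack_tool(Rz)
inc(B+Rz.as_matrix()@[0,-.001,.0245],Rt)
E
```

```text
at [0.6518 0.249  0.053 ] inc mm [-0.   0.1  2.7] rot [ 0. -0.  0.]
```

Aligned, with about 2.7 mm left to go.

Request:
jog_arm(increments=[{"tx": 0, "ty": 0, "tz": 0.4, "wx": 0, "wy": 0, "wz": 0, "gripper": 0}, {"tx": 0, "ty": 0, "tz": 0.8, "wx": 0, "wy": 0, "wz": 0, "gripper": 0}, {"tx": 0, "ty": 0, "tz": 1.2, "wx": 0, "wy": 0, "wz": 0, "gripper": 0}, {"tx": 0, "ty": 0, "tz": 1.6, "wx": 0, "wy": 0, "wz": 0, "gripper": 0}, {"tx": 0, "ty": 0, "tz": 1.6, "wx": 0, "wy": 0, "wz": 0, "gripper": 0}])

```text
time: 12.65
position: [0.6518, 0.249, 0.0513]
tool_rot: [-1.103, -2.941, -0.0]
ft_force: [0.3, -0.7, -3.0]
grip_width: 0.134
grip_force: 40.0
```

Request:
jog_arm(increments=[{"tx": 0, "ty": 0, "tz": 0.3, "wx": 0, "wy": 0, "wz": 0, "gripper": 0}, {"tx": 0, "ty": 0, "tz": 0.6, "wx": 0, "wy": 0, "wz": 0, "gripper": 0}, {"tx": 0, "ty": 0, "tz": 0.9, "wx": 0, "wy": 0, "wz": 0, "gripper": 0}, {"tx": 0, "ty": 0, "tz": 1.2, "wx": 0, "wy": 0, "wz": 0, "gripper": 0}, {"tx": 0, "ty": 0, "tz": 1.2, "wx": 0, "wy": 0, "wz": 0, "gripper": 0}])

```text
time: 13.07
position: [0.6518, 0.249, 0.0502]
tool_rot: [-1.103, -2.941, -0.0]
ft_force: [-0.3, -0.2, -3.8]
grip_width: 0.133
grip_force: 40.0
```

Request:
jog_arm(increments=[{"tx": 0, "ty": 0, "tz": 0.3, "wx": 0, "wy": 0, "wz": 0, "gripper": 0}, {"tx": 0, "ty": 0, "tz": 0.6, "wx": 0, "wy": 0, "wz": 0, "gripper": 0}, {"tx": 0, "ty": 0, "tz": 0.9, "wx": 0, "wy": 0, "wz": 0, "gripper": 0}, {"tx": 0, "ty": 0, "tz": 1.2, "wx": 0, "wy": 0, "wz": 0, "gripper": 0}, {"tx": 0, "ty": 0, "tz": 1.2, "wx": 0, "wy": 0, "wz": 0, "gripper": 0}])

```text
time: 13.48
position: [0.6519, 0.249, 0.0491]
tool_rot: [-1.103, -2.941, -0.0]
ft_force: [0.2, 0.5, -3.9]
grip_width: 0.135
grip_force: 40.0
```

Request:
jog_arm(increments=[{"tx": 0, "ty": 0, "tz": 0.3, "wx": 0, "wy": 0, "wz": 0, "gripper": 0}, {"tx": 0, "ty": 0, "tz": 0.6, "wx": 0, "wy": 0, "wz": 0, "gripper": 0}, {"tx": 0, "ty": 0, "tz": 0.9, "wx": 0, "wy": 0, "wz": 0, "gripper": 0}, {"tx": 0, "ty": 0, "tz": 1.2, "wx": 0, "wy": 0, "wz": 0, "gripper": 0}, {"tx": 0, "ty": 0, "tz": 1.2, "wx": 0, "wy": 0, "wz": 0, "gripper": 0}])

```text
time: 13.9
position: [0.6522, 0.2491, 0.0486]
tool_rot: [1.103, 2.941, 0.001]
ft_force: [-0.4, -1.8, 1.8]
grip_width: 0.133
grip_force: 40.0
```

Contact: 5.7 N has come off the tool. I open the fingers slowly.

Request:
jog_arm(grip_force=5, increments=[{"tx": 0, "ty": 0, "tz": 0.3, "wx": 0, "wy": 0, "wz": 0, "gripper": 0}, {"tx": 0, "ty": 0, "tz": 0.3, "wx": 0, "wy": 0, "wz": 0, "gripper": 0}, {"tx": 0, "ty": 0, "tz": 0.3, "wx": 0, "wy": 0, "wz": 0, "gripper": 0.15}, {"tx": 0, "ty": 0, "tz": 0.3, "wx": 0, "wy": 0, "wz": 0, "gripper": 0.2}, {"tx": 0, "ty": 0, "tz": 0.3, "wx": 0, "wy": 0, "wz": 0, "gripper": 0.3}])

```text
time: 14.32
position: [0.6518, 0.2493, 0.0475]
tool_rot: [-1.103, -2.942, -0.001]
ft_force: [0.4, -0.2, 0.4]
grip_width: 0.214
grip_force: 0.0
```

Request:
jog_arm(increments=[{"tx": 0, "ty": 0, "tz": 0, "wx": 0, "wy": 0, "wz": 0, "gripper": 0.4}, {"tx": 0, "ty": 0, "tz": 0, "wx": 0, "wy": 0, "wz": 0, "gripper": 0.4}, {"tx": 0, "ty": 0, "tz": 0, "wx": 0, "wy": 0, "wz": 0, "gripper": 0.4}, {"tx": 0, "ty": 0, "tz": 0, "wx": 0, "wy": 0, "wz": 0, "gripper": 0.4}, {"tx": 0, "ty": 0, "tz": -2, "wx": 0, "wy": 0, "wz": 0, "gripper": 0.4}])

```text
time: 14.73
position: [0.6516, 0.2488, 0.0492]
tool_rot: [-1.103, -2.941, 0.0]
ft_force: [0.4, -0.3, -0.0]
grip_width: 0.391
grip_force: 0.0
```

Released. I back straight up and check.

Request:
jog_arm(increments=[{"tx": 0, "ty": 0, "tz": -10, "wx": 0, "wy": 0, "wz": 0, "gripper": 0.4}, {"tx": 0, "ty": 0, "tz": -30, "wx": 0, "wy": 0, "wz": 0, "gripper": 0.4}, {"tx": 0, "ty": 0, "tz": -60, "wx": 0, "wy": 0, "wz": 0, "gripper": 0.4}, {"tx": 0, "ty": 0, "tz": -95, "wx": 0, "wy": 0, "wz": 0, "gripper": 0.4}, {"tx": 0, "ty": 0, "tz": -130, "wx": 0, "wy": 0, "wz": 0, "gripper": 0.4}])

```text
time: 15.15
position: [0.6514, 0.249, 0.1815]
tool_rot: [-1.103, -2.941, -0.0]
ft_force: [1.4, 1.1, 0.2]
grip_width: 0.401
grip_force: 0.0
```

Request:
jog_arm(increments=[{"tx": 0, "ty": -30, "tz": -35, "wx": 0, "wy": 0, "wz": 0, "gripper": 0.4}, {"tx": -30, "ty": -60, "tz": -70, "wx": 0, "wy": 0, "wz": 0, "gripper": 0.4}, {"tx": -60, "ty": -80, "tz": -80, "wx": 0, "wy": 0, "wz": 0, "gripper": 0.4}, {"tx": -80, "ty": -90, "tz": -80, "wx": 0, "wy": 0, "wz": 0, "gripper": 0.4}, {"tx": -80, "ty": -90, "tz": -80, "wx": 0, "wy": 0, "wz": 0, "gripper": 0.4}])

```text
time: 15.57
position: [0.6571, 0.1184, 0.2626]
tool_rot: [1.119, 2.927, -0.004]
ft_force: [0.8, -2.5, -0.5]
grip_width: 0.4
grip_force: 0.0
```

```bash
python3 - <<'E'
from h import *
from bench import vision,ctrl
import cv2
B=np.array([.6511,.2497,.0258]); M=R.from_euler("z",.8527).as_matrix()
d=vision.get_image("wrist"); S=vision.get_image("scene")
P=[B+M@[a,b,0] for a,b in((.048,.088),(-.048,.088),(-.048,-.088),(.048,-.088),(.085,0))]
ims=[]
for im,(x0,y0,x1,y1),k in((d,(0,0,512,384),1),(S,(250,130,370,220),3.2)):
    c=cv2.resize(im["color"][y0:y1,x0:x1],None,fx=k,fy=k)
    for q in proj(im,P): cv2.circle(c,tuple(np.int32((q-[x0,y0])*k)),3,(255,0,0),1)
    ims.append(cv2.copyMakeBorder(c,0,384-c.shape[0],0,0,0))
cv2.imwrite("pics/end.png",cv2.resize(np.hstack(ims),(800,342)))
print(ctrl.get_state()["ft_force"])
E
```

```text
[-0.24637761  0.48059636  0.27474203]
```

View pics/end.png

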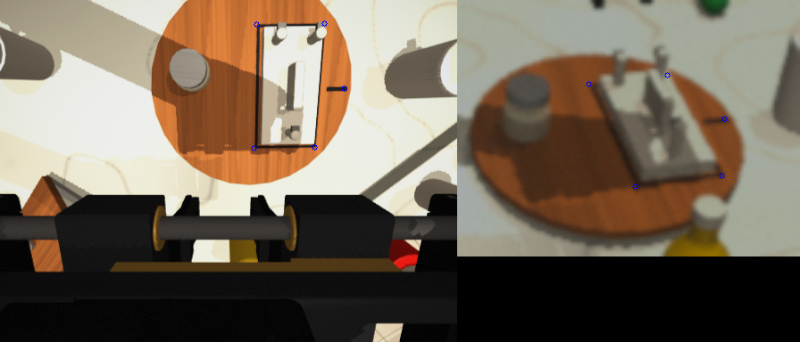

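The rack lies flat, square and centred in the outline. The rim mark at (344,88) is where it was, the jar is standing, and the arm is clear. Handing in.

```bash
python3 -c "
from bench import ctrl
print(ctrl.close_job())"
```

```text
the job is handed in; nothing more can be done
None
```

The rack was slid about 22 mm to its stop, lifted free and set flat in the bay; the last image shows it square to the outline with the rim mark unmoved, and the job is handed in (no verdict came back).

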